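# Set the dough sheeter's rollers with the 4 mm gauge

### The arm

A 6-joint arm with a two-finger parallel gripper is mounted at the origin on a cart in front of the work surface, level with it; the furniture and walls round the work are solid. World frame = base frame: x ahead of the robot, y to its left, z up, the work surface at z = 0. Lengths are in m, angles in rad, forces in N, time in s.
With the tool pointing down it reaches from about 0.35 to 0.85 m from the base axis. Payload 8.1 kg.
Tool frame: the origin (TCP) lies at the very end of the fingers, on their centre line; the grasp point (between the pads) lies 19 mm behind it; z points along the fingers, y is the line along which they close (so a half turn about z gives the same grasp; the last joint's range is limited). The gripper opens to 93 mm and grips with 3 to 60 N. Pads are 15 mm wide; open, the fingers measure 128 mm over their backs; the gripper's body (75 mm by 188 mm) begins 65 mm behind the grasp point.
Start: joints at [1.262, 0.13, 1.488, -0, 1.523, -0.085], TCP at [0.133, 0.585, 0.219] pointing down, gripper open.
Joint ranges: [-2.96, 2.96], [-0.89, 2.26], [0.02, 2.5], [-1.34, 4.48], [0, 2.73], [-2.66, 2.66]. Speed limits (rad/s): [2.39, 2.39, 2.79, 3.14, 3.14, 3.14].

### API

Orientations are given as a rotation vector (axis times angle).
In Python, from plant import robot gives the robot as it stands.
- The arm moves only by the tool play_rows, never from a script. Its argument "deltas" is one flat list of numbers, 5 for each row, row after row: the shift along the tool's x, y, z in mm, then the turn about the tool's z in degrees, then the finger opening in mm, from 0 to 93. A call has 1 to 10 rows; each row shifts and turns the commanded pose from where the row before left it, along the tool's axes as they then stand; what a row does not reach is not made up. A row lasts 1/12 s, in which the tool goes at most 41.7 mm and 7.16 degrees, less where a joint would pass 70% of its speed; a pose out of reach is approached as far as the arm can. A call with a gripper value outside its range is refused whole. The fingers move at their own pace and stop on an object; "newtons" is the grip in N (left out, the last holds). Time passes only in rows, so rows that do not move let the fingers close. It gives the time, the measured TCP pose, the force, the opening and the grip force at its end, in the units of the state.
- robot.read_state(): the state, without advancing time (a new reading comes with each control period).
- robot.read_camera(name): name is "side" or "top" or "wrist"; returns a dict with "pixels" (384x512x3 uint8, blue, green, red), "mtx" (3x3 intrinsics, pixels), "eye" and "rotation" of the camera in the world. Camera axes: x right, y up, looking along -z (the intrinsics and any distortion apply to the point x, -y, -z); pixel columns grow to the right and rows downward; lengths in m; the calibration is good to about 2 mm. The wrist camera is an equidistant fisheye: a pixel r from the principal point sees the ray r / f radians off the axis. A picture is of the moment at which its call begins. There is no depth.
- robot.close_job(): hands the job in; it is judged then, once.
The state is a dict: "t": time; "q": joint angles; "dq": joint speeds; "joint_torque": joint torques, N m; "tool_pos": TCP position; "orientation": TCP orientation; "force": force on the tool from outside, world axes, zero at the start; "wrist_torque": the same for the moment, N m; "opening": finger opening in m; "gripper_force": force on a finger pad.
Only numpy, scipy, OpenCV 4.12 (cv2) and the standard library are available. Lean on these libraries where they do the work, as an engineer would, in place of code of your own. Each camera call takes 0.05 s, during which the arm holds its last target. There are 200 camera calls.

### The job

Set the roller gap of the dough sheeter with the red gauge: take it from the gauge block, put its blade down through the middle of the feed slot until the handle rests on the guard, let go, then swing the gap lever away from you gently until the rollers just nip the blade; do not force it. Leave the gauge standing there, nipped, with the lever where it is, the other gauges in their block and everything else undisturbed.

Things in the scene. Friction and masses are not known exactly. Their poses are not given: they have to be found in the camera images.
- gauge_red: 4 mm gauge: red handle 14 x 44 x 44 mm (x, y, z) on a flat steel blade 4 mm thick (x), 36 mm wide (y; 26 mm over the last 8 mm), 62 mm long, pointing down; 60 to 105 g. Origin: centre of the handle's underside (the shoulder), z up: handle z 0 to 44 mm, blade z 0 to -62 mm. Starts upright in any of the block's three slots, shoulder on the block
- gauge_yellow: the 2.5 mm gauge, else like the red one but with a yellow handle; stays in the block
- gauge_blue: the 5.5 mm gauge, else like the red one but with a blue handle; stays in the block
- gauge_block: fixed wooden block 134 x 70 x 68 mm (x, y, z), origin at the centre of its underside; three slots in its top, 8 x 40 mm and 66 mm deep, at x = -42, 0 and +42 mm of its frame, long side along y
- sheeter: white dough sheeter, fixed, 200 x 195 mm, guard top 138 mm above the counter; origin at the centre of its underside, x to its back (away from the robot), y along the rollers to the left. Two steel rollers, 44 mm diameter, lie along y under the feed slot, axes 105 mm above the counter. The back one stands still, but where exactly varies by +-1.5 mm, unseen: where the rollers nip must be felt
- feed_slot (a point): middle of the feed slot at the level of the guard's flat steel top; axes as the sheeter's. The slot is 10 mm wide (x), 166 mm long (y), open below; black ticks mark its middle 52 mm. The rollers' nip lies 33 mm below this point; the gap there is open 7 to 12 mm at the start, its middle up to 2.5 mm before or behind the slot's. A gauge is home when its shoulder rests on the guard
- gap_lever: gap lever and front roller, one rigid part turning about a shaft along the sheeter's y; origin on the shaft, 65 mm above the counter. Upright 10 mm rod on the right. Starts leaning toward the robot (rollers open). First touch and its own friction take 2 to 3 N at the knob; it stays where left. When the roller bears on the blade the push rises: 5 N at the knob nips well, over 10 N forces it
- lever_knob (a point): centre of the black ball knob (30 mm diameter) on the lever: 163 mm from the shaft, 124 mm to the right (-y) of the sheeter's middle, about 225 mm above the counter. Pushing it away from the robot, along the sheeter's +x, closes the rollers, 0.25 mm per 1 mm at the knob; they nip the 4 mm blade after 13 to 34 mm of travel
- mug: green and white mug, 78 x 116 x 101 mm, bystander; origin at the centre of its underside
- oil_bottle: tall oil bottle, 61 x 61 x 268 mm, bystander; origin at the centre of its underside
- salt_shaker: salt shaker, 44 x 44 x 90 mm, bystander; origin at the centre of its underside
- pepper_mill: wooden pepper mill, 58 x 58 x 170 mm, bystander; origin at the centre of its underside
- butter_tub: yellow and green butter tub, 96 x 137 x 53 mm, bystander at the back; origin at the centre of its underside
- food_tin: food tin, 75 x 75 x 110 mm, bystander at the back; origin at the centre of its underside
- honey_jar: honey jar with a green lid, 64 x 68 x 84 mm, bystander at the back; origin at the centre of its underside
Things that resemble listed ones, but are neither listed nor needed, are in the scene too. Of the things that look like the gauge_red, the larger one is meant.

How it is judged:
On the way:
1. the red gauge stands home in the feed slot, let go (z of gauge_red in the frame of feed_slot below 0.003 m and horizontal distance between gauge_red and feed_slot below 0.025 m and angle between gauge_red's own z axis and vertical below 0.15 rad and contact force between the fingers and gauge_red below 0.1 N and contact force between gap_lever and gauge_red below 1.5 N), for 0.2 s.
At the end, for the whole second after the job is handed in: the red gauge stands upright (within 0.12 rad) and at rest in the feed slot, its shoulder on the guard (within 3 mm) and within 25 mm of the slot's middle, blade in line with the rollers (0.2 rad), nipped by the front roller with more than 1.5 N; the yellow and blue gauges still sit in the block (contact force between gap_lever and gauge_red above 1.5 N and z of gauge_red in the frame of feed_slot between -0.003 and 0.003 m and horizontal distance between gauge_red and feed_slot below 0.025 m and angle between gauge_red's own z axis and vertical below 0.12 rad and angle between the x axis of gauge_red and the x axis of sheeter, either way round below 0.2 rad and linear speed of gauge_red below 0.01 m/s and distance between each of gauge_yellow, gauge_blue and gauge_block below 0.084 m); the robot touches nothing.
It fails at once if the rollers are forced onto the gauge (more than 45 N) (contact force between gap_lever and gauge_red above 45 N).
It fails at once if a bystander is shifted by more than 30 mm (distance of any of mug, oil_bottle, salt_shaker, pepper_mill, butter_tub, food_tin, honey_jar from where it was at the start of the episode above 0.03 m).
It fails at once if another gauge is pulled out of the block (distance between any of gauge_yellow, gauge_blue and gauge_block above 0.11 m).
It also fails if it takes over 48 s, if anything falls off the work surface, if the arm or the gripper's body presses on something with over 40 N, if the wrist force passes 120 N, or if a joint passes its speed limit or range.

## Working session

There is one attempt and no reset: what is moved stays moved. The work goes in short steps, Python scripts to look and compute and a tool call to move; the robot and the scene stay as the last step left them, time stands still between calls to the robot, and variables do not carry over. Pictures are saved under pics/ and viewed, at most 10 in all, crops included, and the job is handed in when it is done.

Besides the shell and the picture viewer there is one more tool, called after "Emit:" by a JSON object that holds its "op" and its "data". play_rows: Moves the arm, as the interface text tells. Its arguments: {"type":"object","properties":{"deltas":{"type":"array"},"newtons":{"type":"number"}},"required":["deltas"]}

```bash
mkdir -p pics
cat > h.py <<'E'
import numpy as np, cv2
from plant import robot
def cam(n):
    c=robot.read_camera(n); c['pixels']=np.array(c['pixels']); return c
def ray(c,u,v):
    K=np.array(c['mtx']);R=np.array(c['rotation'])
    x=(u-K[0,2])/K[0,0]; y=(v-K[1,2])/K[1,1]
    if c.get('fish'):
        r=np.hypot(x,y); s=np.sin(r)/r if r>1e-9 else 1; d=np.array([x*s,-y*s,-np.cos(r)])
    else: d=np.array([x,-y,-1.])
    return np.array(c['eye']),R@d
def onz(c,u,v,z):
    e,d=ray(c,u,v); return e+d*(z-e[2])/d[2]
E
python3 - <<'E'
from h import *
for n in('side','top'):
    c=cam(n); cv2.imwrite(f'pics/{n}1.png',cv2.resize(c['pixels'],(800,600),interpolation=cv2.INTER_CUBIC))
    np.save(n+'1.npy',c,allow_pickle=True); print(n,[ (k,np.round(v,3).tolist() if not isinstance(v,str) else v) for k,v in c.items() if k!='pixels'])
print(robot.read_state())
E
```

```text
side [('mtx', [[441.628, 0.0, 257.219], [0.0, 441.628, 193.965], [0.0, 0.0, 1.0]]), ('eye', [0.357, 0.8, 1.118]), ('rotation', [0.107, -1.055, -2.759])]
top [('mtx', [[394.59, 0.0, 254.908], [0.0, 394.59, 194.128], [0.0, 0.0, 1.0]]), ('eye', [0.315, -0.056, 1.236]), ('rotation', [0.167, -0.159, -1.486])]
{'t': 0.1, 'q': array([ 1.26160166e+00,  1.31082034e-01,  1.48916986e+00, -8.32401867e-06,
        1.52297581e+00, -8.54111938e-02]), 'dq': array([ 3.39086309e-04, -1.80591066e-03, -1.21426518e-03, -1.35096259e-03,
        7.81582294e-04, -1.68770870e-05]), 'joint_torque': array([ 2.55804247e-03, -5.61339211e+01, -4.93095624e+01,  7.71346595e-02,
        2.91431823e-02, -8.60390082e-05]), 'tool_pos': array([0.13298582, 0.58455887, 0.21769478]), 'orientation': array([-3.50749613e-01, -3.12163583e+00,  2.52080258e-03]), 'force': array([ 0.03070363, -0.01475678,  0.53006186]), 'wrist_torque': array([ 0.03056869, -0.02801809, -0.03005561]), 'gripper_force': 0.0, 'opening': 0.09297472686946714}
```

```bash
sed -i "s/R=np.array(c\['rotation'\])/R=cv2.Rodrigues(np.array(c['rotation'],float))[0]/" h.py
```

```text
(no output)
```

View pics/top1.png

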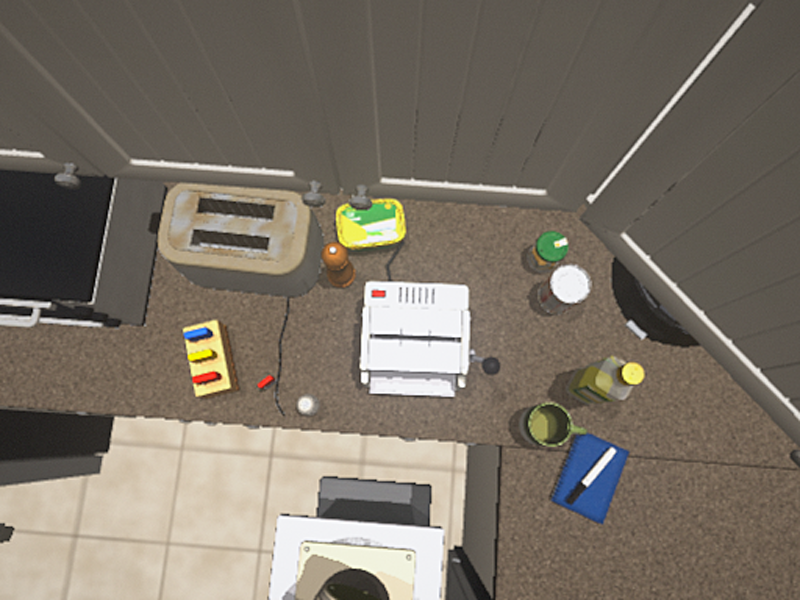

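View pics/side1.png

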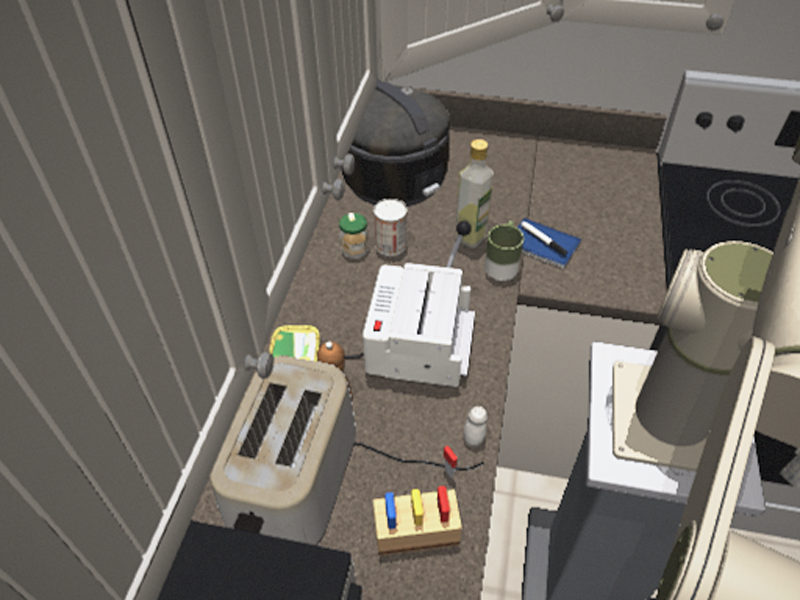

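The top view shows the block at about (207,357), in the 800-px picture, with the red gauge nearest the robot at (206,378). A small red look-alike lies at (265,382). The feed slot is at about (415,338) and the knob at (490,366). The side view agrees with this.

```bash
cat > m1.py <<'E'
from h import *
for n in('top','side'):
    c=np.load(n+'1.npy',allow_pickle=True).item(); h=cv2.cvtColor(c['pixels'],cv2.COLOR_BGR2HSV)
    H,S,V=[h[...,i].astype(int) for i in range(3)]
    for nm,m,z in(('red',((H<6)|(H>174))&(S>170)&(V>90),.112),('yel',(abs(H-28)<4)&(S>190)&(V>120),.112),('blue',(abs(H-110)<9)&(S>170)&(V>100),.112),('wood',(abs(H-20)<6)&(S>60)&(S<165)&(V>150),.068)):
        k,l,st,ce=cv2.connectedComponentsWithStats(m.astype(np.uint8))
        for i in range(1,k):
            if st[i,4]>25:
                p=onz(c,*ce[i],z); cnt=np.argwhere(l==i)[:,::-1].astype(np.float32)
                q=np.array([onz(c,u,v,z)[:2] for u,v in cnt],np.float32); r=cv2.minAreaRect(q)
                print(n,nm,st[i],ce[i].round(1),p.round(3),'rect',np.round(r[0],4),np.round(r[1],3),round(r[2],1))
c=np.load('top1.npy',allow_pickle=True).item();p=c['pixels']
a=cv2.resize(p[170:270,220:330],None,fx=5,fy=5,interpolation=cv2.INTER_CUBIC)
cv2.imwrite('pics/t2.png',a)
E
python3 m1.py
```

```text
top red [239 186   7   4  28] [242.  187.5] [ 0.571 -0.002  0.112] rect [ 0.5708 -0.0017] [0.009 0.018] 4.5
top red [123 238  17   7  75] [130.7 241.2] [0.39  0.3   0.112] rect [0.3902 0.2996] [0.013 0.045] 18.8
top red [165 240  10   8  38] [169.6 243.8] [0.391 0.189 0.112] rect [0.3909 0.1891] [0.01  0.029] 50.7
top yel [120 224  16   7  67] [127.3 226.8] [0.43  0.315 0.112] rect [0.4302 0.3149] [0.012 0.044] 18.8
top blue [118 210  15   7  60] [125.1 212.9] [0.469 0.327 0.112] rect [0.4692 0.3274] [0.011 0.042] 19.0
top blue [363 285  33  50 282] [380.8 318.1] [ 0.236 -0.411  0.112] rect [ 0.2667 -0.4161] [0.065 0.132] 68.3
top blue [358 297  22  20  57] [367.4 306.9] [ 0.263 -0.374  0.112] rect [ 0.2674 -0.3736] [0.02  0.079] 43.6
top wood [ 101  117   97   58 1856] [153.6 149. ] [0.681 0.284 0.068] rect [0.6939 0.2992] [0.292 0.172] 88.5
top wood [117 123  20  24 174] [125. 133.] [0.726 0.38  0.068] rect [0.7245 0.3761] [0.074 0.057] 15.7
top wood [120 204  22  32 155] [133.5 222.6] [0.448 0.313 0.068] rect [0.4537 0.3213] [0.091 0.062] 17.1
top wood [124 238  21  11  67] [136.8
[... 435 characters left out ...]
6  -0.701  0.068] rect [ 0.4611 -0.7005] [0.041 0.041] 11.3
side wood [220 149  14   7  57] [226.3 151.9] [ 0.69  -0.294  0.068] rect [ 0.6883 -0.2928] [0.045 0.028] 19.8
side wood [194 271   8  16  46] [198.1 277.6] [0.642 0.21  0.068] rect [0.642  0.2127] [0.047 0.01 ] 88.2
side wood [163 284   8  13  42] [167.2 291.4] [0.711 0.267 0.068] rect [0.709  0.2625] [0.033 0.018] 84.4
side wood [147 286  13  14  64] [152.3 293.4] [0.748 0.281 0.068] rect [0.748  0.2821] [0.019 0.047] 54.9
side wood [178 304   9  10  52] [182.3 308.5] [0.656 0.307 0.068] rect [0.656  0.3067] [0.02  0.025] 11.7
side wood [239 315  57  29 538] [265.4 329.8] [0.434 0.321 0.068] rect [0.4328 0.3167] [0.136 0.069] 17.5
```

View pics/t2.png

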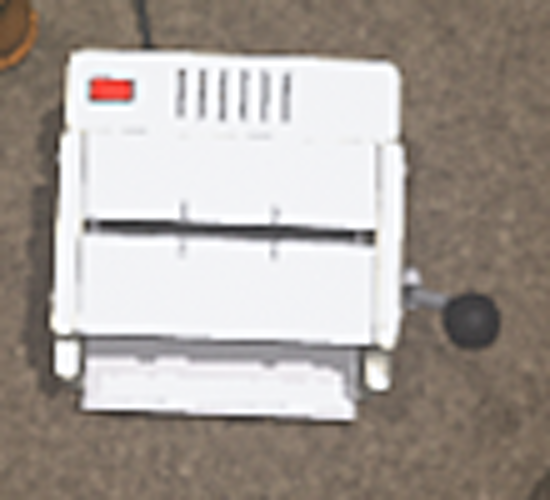

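The crop shows the slot running from (85,225) to (375,237), with ticks at x=183 and x=275 and the knob at (471,320).

Run:
```python
from h import *
c=np.load('top1.npy',allow_pickle=True).item()
f=lambda x,y,z:onz(c,220+(x+.5)/5-.5,170+(y+.5)/5-.5,z)
a,b=f(85,225,.138),f(375,237,.138); t1,t2=f(183,229,.138),f(275,233,.138)
print('slot',a,b,(a+b)/2,(t1+t2)/2,np.linalg.norm(a-b),np.linalg.norm(t1-t2),np.degrees(np.arctan2(*(a-b)[1::-1])))
print('knob',f(471,320,.225))
d=np.load('side1.npy',allow_pickle=True).item();p=d['pixels']
g=cv2.cvtColor(p,cv2.COLOR_BGR2GRAY)
m=(g[165:225,255:290]<60).astype(np.uint8); k,l,st,ce=cv2.connectedComponentsWithStats(m)
for i in range(1,k):
    if st[i,4]>15:
        q=np.array([onz(d,u+255,v+165,.138)[:2] for v,u in np.argwhere(l==i)],np.float32);print('side',cv2.minAreaRect(q),len(q))
m=(g[138:155,285:308]<50).astype(np.uint8);k,l,st,ce=cv2.connectedComponentsWithStats(m);i=1+st[1:,4].argmax();print('knob side',st[i],onz(d,ce[i][0]+285,ce[i][1]+138,.225))
s=robot.read_state(); R=cv2.Rodrigues(s['orientation'])[0]
print('delta to above red, tool mm',R.T@(np.array([.3915,.301,.22])-s['tool_pos'])*1000)
w=robot.read_camera('wrist');print({k:np.round(v,3) for k,v in w.items() if k!='pixels'})
```

```text
slot [0.4857642  0.00557572 0.138     ] [ 0.49180983 -0.15750735  0.138     ] [ 0.48878701 -0.07596582  0.138     ] [ 0.48874378 -0.07543375  0.138     ] 0.16319509203562876 0.051776318195471606 92.12303345287985
knob [ 0.43872192 -0.201036    0.225     ]
knob side [ 7  4  9  9 53] [ 0.44012687 -0.19541998  0.225     ]
delta to above red, tool mm [-314.99518807 -219.12234689   -1.98942991]
{'mtx': array([[297.319,   0.   , 256.578],
       [  0.   , 297.319, 192.379],
       [  0.   ,   0.   ,   1.   ]]), 'eye': array([0.051, 0.603, 0.383]), 'rotation': array([-0.259, -0.204,  1.335])}
```

Emit:
{"op": "play_rows", "data": {"deltas": [-31.5, -22, 0, 0, 93, -31.5, -22, 0, 0, 93, -31.5, -22, 0, 0, 93, -31.5, -22, 0, 0, 93, -31.5, -22, 0, 0, 93, -31.5, -22, 0, 0, 93, -31.5, -22, 0, 0, 93, -31.5, -22, 0, 0, 93, -31.5, -22, 0, 0, 93, -31.5, -21, 0, 0, 93]}}

```text
t: 0.98
tool_pos: [0.3924, 0.2999, 0.2186]
orientation: [-0.351, -3.122, 0.0]
force: [0.7, 0.5, 0.8]
opening: 0.0931
gripper_force: 0.0
```

Emit:
{"op": "play_rows", "data": {"deltas": [0, 0, 0, 6.5, 50, 0, 0, 0, 6.5, 40, 0, 0, 0, 6.5, 40, 0, 0, 0, 6.5, 40, 0, 0, 0, 6.5, 40, 0, 0, 0, 6.5, 40, 0, 0, 0, 6.5, 40, 0, 0, 0, 6.5, 40, 0, 0, 0, 6.4, 40, 0, 0, 0, 0, 40]}}

```text
t: 1.82
tool_pos: [0.3915, 0.3015, 0.2183]
orientation: [-1.836, -2.549, 0.001]
force: [-0.1, -0.7, 0.4]
opening: 0.0401
gripper_force: 0.0
```

Run:
```python
from h import *
c=cam('wrist');c['fish']=1;np.save('w1.npy',c,allow_pickle=True);cv2.imwrite('pics/w1.png',c['pixels'])
s=robot.read_state();R=cv2.Rodrigues(s['orientation'])[0];print(s['tool_pos'],R.round(3),s['t'],s['opening'],s['force'])
print(c['eye'],cv2.Rodrigues(np.array(c['rotation']))[0].round(3))
```

```text
[0.39151719 0.30152315 0.21838765] [[-0.324  0.946 -0.   ]
 [ 0.946  0.324 -0.   ]
 [-0.    -0.    -1.   ]] 1.8667 0.040356493142166446 [ 0.4966603  -0.06045098  0.39357066]
[0.36456623 0.38110546 0.38405501] [[ 0.949 -0.301 -0.095]
 [ 0.316  0.905  0.285]
 [ 0.    -0.3    0.954]]
```

View pics/w1.png

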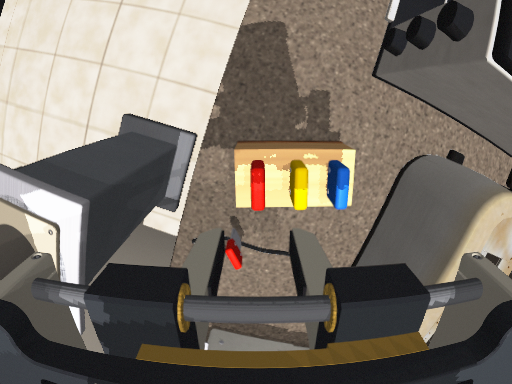

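The wrist view has the red gauge at (258,185), yellow at (300,186) and blue at (340,187), upright and aligned with the fingers.

Run:
```python
from h import *
c=np.load('w1.npy',allow_pickle=True).item(); h=cv2.cvtColor(c['pixels'],cv2.COLOR_BGR2HSV)
H,S,V=[h[...,i].astype(int) for i in range(3)]
for nm,m in(('red',((H<6)|(H>174))&(S>170)),('yel',(abs(H-28)<4)&(S>190)),('blue',(abs(H-110)<9)&(S>170))):
    m=m.astype(np.uint8); m[:150]=0;m[220:]=0
    for lo in (130,200):
        q=np.array([onz(c,u,v,.112)[:2] for v,u in np.argwhere((m>0)&(V>lo))],np.float32)
        if len(q)>9: print(nm,lo,len(q),cv2.minAreaRect(q))
    print(nm,[(V[y,235:360][m[y,235:360]>0]).tolist() for y in (172,198)])
```

```text
red 130 574 ((0.39150121808052063, 0.3028411865234375), (0.012556318193674088, 0.042089201509952545), 18.828250885009766)
red 200 483 ((0.39123454689979553, 0.30223774909973145), (0.011525370180606842, 0.04111512005329132), 18.78866958618164)
red [[179, 209, 219, 225, 227, 226, 227, 227, 233, 229, 223, 205, 190, 140], [192, 242, 251, 254, 254, 254, 254, 254, 254, 254, 254, 253, 248, 185]]
yel 130 453 ((0.43105581402778625, 0.31606680154800415), (0.012166968546807766, 0.04037307947874069), 18.519323348999023)
yel 200 453 ((0.43105581402778625, 0.31606680154800415), (0.012166968546807766, 0.04037307947874069), 18.519323348999023)
yel [[232, 241, 245, 244, 244, 244, 244, 244, 241, 230], [104, 122, 253, 253, 253, 253, 253, 253, 253, 253, 253, 253, 253, 251]]
blue 130 475 ((0.4697860777378082, 0.3301391303539276), (0.012563018128275871, 0.04118284955620766), 18.260934829711914)
blue 200 347 ((0.4705307185649872, 0.32876521348953247), (0.011835724115371704, 0.03819798305630684), 18.93244743347168)
blue [[79, 79, 80, 83, 82, 83, 127, 165, 180, 197, 207, 211, 210, 209, 207, 206, 203, 184], [83, 82, 80, 85, 86, 152, 229, 248, 251, 254, 254, 254, 254, 254, 254, 254, 252]]
```

Emit:
{"op": "play_rows", "data": {"deltas": [0, 0, 0, 0, 27, 0, 0, 25, 0, 27, 0, 0, 25, 0, 27, 0, 0, 25, 0, 27, 0, 0, 25, 0, 27, 0, 0, 20, 0, 27, 0, 0, 13, 0, 27, 0, 0, 10, 0, 27, 0, 0, 0, 0, 27, 0, 0, 0, 0, 27]}}

```text
t: 2.7
tool_pos: [0.3916, 0.3015, 0.0756]
orientation: [-1.827, -2.555, 0.001]
force: [0.2, -0.1, 0.2]
opening: 0.0271
gripper_force: 0.0
```

Emit:
{"op": "play_rows", "data": {"deltas": [0, 0, 0, 0, 10, 0, 0, 0, 0, 8, 0, 0, 0, 0, 8, 0, 0, 0, 0, 8, 0, 0, 0, 0, 8, 0, 0, 0, 0, 8], "newtons": 25}}

```text
t: 3.2
tool_pos: [0.3926, 0.3021, 0.077]
orientation: [1.829, 2.553, 0.003]
force: [-0.1, 0.0, 4.8]
opening: 0.0137
gripper_force: 25.0
```

Emit:
{"op": "play_rows", "data": {"deltas": [0, 0, -5, 0, 8, 0, 0, -10, 0, 8, 0, 0, -15, 0, 8, 0, 0, -20, 0, 8, 0, 0, -25, 0, 8, 0, 0, -25, 0, 8, 0, 0, -25, 0, 8, 0, 0, -25, 0, 8, 0, 0, -15, 0, 8, 0, 0, 0, 0, 8]}}

```text
t: 4.03
tool_pos: [0.3933, 0.3027, 0.2457]
orientation: [1.828, 2.552, 0.01]
force: [0.2, -0.2, -0.1]
opening: 0.0139
gripper_force: 25.0
```

Run:
```python
from h import *
s=robot.read_state();R=cv2.Rodrigues(s['orientation'])[0]
print(s['force'],R.round(3),R.T@(np.array([.4888,-.0757,.242])-s['tool_pos'])*1000,np.degrees(np.arctan2(R[1,1],R[0,1])))
```

```text
[ 0.18702379 -0.1844873  -0.09369501] [[-0.322  0.947  0.006]
 [ 0.947  0.322  0.004]
 [ 0.002  0.007 -1.   ]] [-388.9560644   -31.44645732    2.86235553] 18.781297235191058
```

Emit:
{"op": "play_rows", "data": {"deltas": [-39, -3, 0, 0, 8, -39, -3, 0, 0, 8, -39, -3, 0, 0, 8, -39, -3, 0, 0, 8, -39, -3, 0, 0, 8, -39, -3, 0, 0, 8, -39, -3, 0, 0, 8, -39, -3, 0, 0, 8, -39, -3, 0, 0, 8, -38, -4, 0, 0, 8]}}

```text
t: 4.87
tool_pos: [0.487, -0.0786, 0.2396]
orientation: [-1.829, -2.553, 0.001]
force: [1.0, 1.1, -0.9]
opening: 0.0141
gripper_force: 25.0
```

Emit:
{"op": "play_rows", "data": {"deltas": [0, 0, 0, 5.5, 8, 0, 0, 0, 5.5, 8, 0, 0, 0, 5.7, 8, 0, 0, 0, 0, 8, 0, 0, 0, 0, 8, 0, 0, 0, 0, 8]}}

```text
t: 5.37
tool_pos: [0.4872, -0.0764, 0.24]
orientation: [-2.176, -2.265, 0.001]
force: [0.2, -0.7, -0.4]
opening: 0.0137
gripper_force: 25.0
```

Run:
```python
from h import *
for n in('wrist','top'):
    c=cam(n);c['fish']=n=='wrist';np.save(n+'2.npy',c,allow_pickle=True)
    if n=='wrist': cv2.imwrite('pics/w2.png',cv2.resize(c['pixels'][90:290,120:390],None,fx=2.9,fy=2.9,interpolation=cv2.INTER_CUBIC))
s=robot.read_state();R=cv2.Rodrigues(s['orientation'])[0];print(s['t'],s['tool_pos'],s['force'],R.round(3),R.T@(np.array([.4888,-.0757,.242])-s['tool_pos'])*1000,np.degrees(np.arctan2(R[1,1],R[0,1])))
```

```text
5.4667 [ 0.48739755 -0.07640264  0.24039986] [-0.07106604  0.3287101  -0.41961093] [[-0.039  0.999 -0.   ]
 [ 0.999  0.039  0.   ]
 [ 0.    -0.    -1.   ]] [ 0.64771488  1.42818541 -1.60055485] 2.2283157893582963
```

View pics/w2.png

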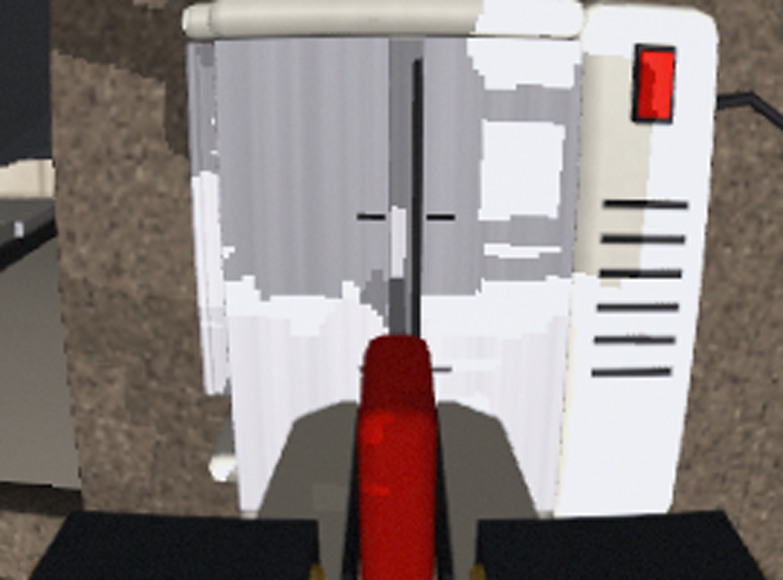

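The wrist view has the feed slot between x=389 and x=423 in the crop, centred on 406. The tick marks are at rows 217 and 369, and the red gauge is held straight.

Run:
```python
from h import *
c=np.load('wrist2.npy',allow_pickle=True).item()
f=lambda x,y,z:onz(c,120+(x+.5)/2.9-.5,90+(y+.5)/2.9-.5,z)
P=[f(406,70,.138),f(406,217,.138),f(405.2,369,.138)];print(P)
print('mid ticks',(P[1]+P[2])/2,np.linalg.norm(P[1]-P[2]),'yaw',np.degrees(np.arctan2(*(P[0]-P[2])[1::-1])))
s=robot.read_state();z=s['tool_pos'][2]
print('handle near shoulder/top:',f(362,375,z-.009+.0),f(433,375,z-.009),f(356,420,z+.035),f(440,420,z+.035))
g=c['pixels'];print(g[150,240:275].astype(int).sum(1)//3)
```

```text
[array([ 0.4867108, -0.0033365,  0.138    ]), array([ 0.48860354, -0.04980078,  0.138     ]), array([ 0.49050789, -0.10163454,  0.138     ])]
mid ticks [ 0.48955571 -0.07571766  0.138     ] 0.05186873066108171 yaw 92.21213597091652
handle near shoulder/top: [ 0.47872798 -0.065409    0.23139986] [ 0.49425692 -0.06480404  0.23139986] [ 0.47915928 -0.05525849  0.27539986] [ 0.49319553 -0.05471247  0.27539986]
[171 172 172 171 169 167 171 169 171 172 174 172 170 174 118 127 130 126
 126 128 130 129  59  36  40  65 171 168 169 174 175 175 177 174 175]
```

Emit:
{"op": "play_rows", "data": {"deltas": [0.7, 2.3, 0, 0, 8, 0, 0, 10, 0, 8, 0, 0, 10, 0, 8, 0, 0, 10, 0, 8, 0, 0, 8, 0, 8, 0, 0, 4, 0, 8, 0, 0, 0, 0, 8, 0, 0, 0, 0, 8]}}

```text
t: 6.13
tool_pos: [0.4896, -0.0758, 0.1983]
orientation: [-2.18, -2.261, 0.001]
force: [0.1, 0.2, -0.8]
opening: 0.0137
gripper_force: 25.0
```

Run:
```python
from h import *
c=cam('wrist');c['fish']=1;np.save('w3.npy',c,allow_pickle=True)
cv2.imwrite('pics/w3.png',cv2.resize(c['pixels'][90:240,180:330],None,fx=4,fy=4,interpolation=cv2.INTER_CUBIC))
s=robot.read_state();print(s['tool_pos'],s['force'],s['wrist_torque'])
```

```text
[ 0.48993753 -0.07594041  0.19885912] [ 0.05893895  0.01155177 -1.0108333 ] [-0.1087315   0.06129513  0.01324373]
```

View pics/w3.png

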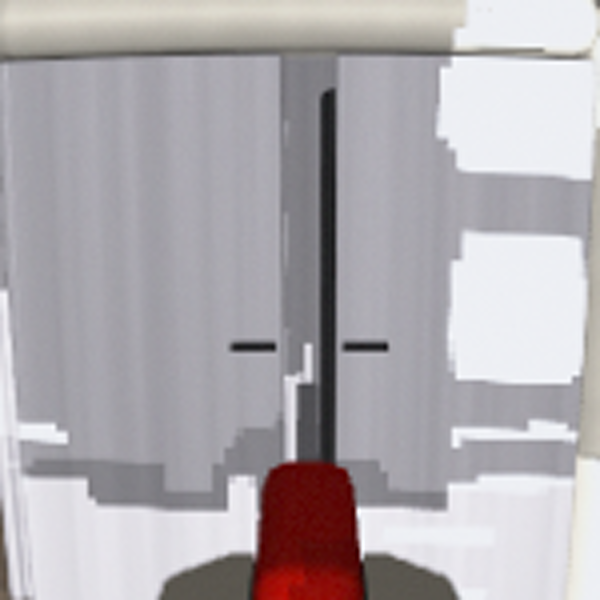

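The blade is in the slot between the ticks and free. The dark gap lies toward the back of the slot, so I'll shift 1 mm back and go down while watching the force.

Emit:
{"op": "play_rows", "data": {"deltas": [0, 1, 0, 0, 8, 0, 0, 3, 0, 8, 0, 0, 3, 0, 8, 0, 0, 3, 0, 8, 0, 0, 3, 0, 8, 0, 0, 3, 0, 8, 0, 0, 0, 0, 8]}}

```text
t: 6.77
tool_pos: [0.4903, -0.0757, 0.1827]
orientation: [-2.18, -2.26, 0.001]
force: [0.6, 0.2, -1.2]
opening: 0.0139
gripper_force: 25.0
```

Emit:
{"op": "play_rows", "data": {"deltas": [0, 0, 3, 0, 8, 0, 0, 3, 0, 8, 0, 0, 0, 0, 8, 0, 0, 0, 0, 8]}}

```text
t: 7.1
tool_pos: [0.4906, -0.0758, 0.1773]
orientation: [-2.18, -2.261, 0.001]
force: [-0.4, -0.7, -1.4]
opening: 0.0142
gripper_force: 25.0
```

Emit:
{"op": "play_rows", "data": {"deltas": [0, 0, 3, 0, 8, 0, 0, 3, 0, 8, 0, 0, 3, 0, 8, 0, 0, 0, 0, 8]}}

```text
t: 7.43
tool_pos: [0.4905, -0.0758, 0.1677]
orientation: [-2.18, -2.261, 0.001]
force: [-1.7, 0.2, -1.8]
opening: 0.014
gripper_force: 25.0
```

Emit:
{"op": "play_rows", "data": {"deltas": [0, 0, 3, 0, 8, 0, 0, 3, 0, 8, 0, 0, 3, 0, 8, 0, 0, 3, 0, 8, 0, 0, 0, 0, 8]}}

```text
t: 7.85
tool_pos: [0.4905, -0.0758, 0.1557]
orientation: [-2.18, -2.261, 0.001]
force: [-3.0, -0.6, -2.2]
opening: 0.0136
gripper_force: 25.0
```

Emit:
{"op": "play_rows", "data": {"deltas": [0, -1, 0, 0, 8, 0, 0, 0, 0, 8, 0, 0, 0, 0, 8]}}

```text
t: 8.1
tool_pos: [0.4903, -0.0759, 0.157]
orientation: [2.18, 2.261, 0.001]
force: [-0.4, -0.2, -0.7]
opening: 0.014
gripper_force: 25.0
```

Emit:
{"op": "play_rows", "data": {"deltas": [0, 0, 2, 0, 8, 0, 0, 2, 0, 8, 0, 0, 2, 0, 8, 0, 0, 0, 0, 8, 0, 0, 0, 0, 8]}}

```text
t: 8.52
tool_pos: [0.4898, -0.0758, 0.1504]
orientation: [-2.181, -2.261, -0.0]
force: [0.2, 0.4, -1.2]
opening: 0.0137
gripper_force: 25.0
```

Emit:
{"op": "play_rows", "data": {"deltas": [0, 0, 1, 0, 8, 0, 0, 1, 0, 8, 0, 0, 0, 0, 8]}}

```text
t: 8.77
tool_pos: [0.4898, -0.0759, 0.1484]
orientation: [-2.181, -2.261, 0.0]
force: [-0.6, -0.2, -0.9]
opening: 0.0141
gripper_force: 25.0
```

Emit:
{"op": "play_rows", "data": {"deltas": [0, 0, 1, 0, 8, 0, 0, 1, 0, 8, 0, 0, 0, 0, 8]}}

```text
t: 9.02
tool_pos: [0.4899, -0.0759, 0.1469]
orientation: [2.181, 2.261, 0.0]
force: [-1.6, 0.3, 2.8]
opening: 0.014
gripper_force: 25.0
```

Contact came at the expected height, so the shoulder is on the guard. Releasing.

Emit:
{"op": "play_rows", "data": {"deltas": [0, 0, 0, 0, 16, 0, 0, 0, 0, 20, 0, 0, 0, 0, 26, 0, 0, 0, 0, 30, 0, 0, 0, 0, 30, 0, 0, 0, 0, 30]}}

```text
t: 9.52
tool_pos: [0.4898, -0.0759, 0.1466]
orientation: [-2.181, -2.261, 0.0]
force: [0.5, -0.3, -0.1]
opening: 0.03
gripper_force: 0.0
```

Emit:
{"op": "play_rows", "data": {"deltas": [0, 0, -5, 0, 30, 0, 0, -10, 0, 30, 0, 0, -15, 0, 30, 0, 0, -25, 0, 30, 0, 0, -25, 0, 30, 0, 0, -25, 0, 30, 0, 0, -25, 0, 30, 0, 0, -20, 0, 30, 0, 0, 0, 0, 30]}}

```text
t: 10.27
tool_pos: [0.4918, -0.0764, 0.3032]
orientation: [2.175, 2.256, 0.007]
force: [0.5, 0.8, 0.8]
opening: 0.0302
gripper_force: 0.0
```

Run:
```python
from h import *
c=cam('wrist');c['fish']=1;np.save('w4.npy',c,allow_pickle=True)
cv2.imwrite('pics/w4.png',cv2.resize(c['pixels'][60:260,100:400],None,fx=2.6,fy=2.6,interpolation=cv2.INTER_CUBIC))
h=cv2.cvtColor(c['pixels'],cv2.COLOR_BGR2HSV);H,S,V=[h[...,i].astype(int) for i in range(3)]
m=(((H<6)|(H>174))&(S>170)).astype(np.uint8);k,l,st,ce=cv2.connectedComponentsWithStats(m)
for i in range(1,k):
    if st[i,4]>60:
        q=np.array([onz(c,u,v,.182)[:2] for v,u in np.argwhere(l==i)],np.float32);print(st[i],cv2.minAreaRect(q))
s=robot.read_state();print(s['t'],s['tool_pos'],s['force'],s['opening'])
g=cv2.cvtColor(c['pixels'],cv2.COLOR_BGR2GRAY);t=cam('top');np.save('top4.npy',t,allow_pickle=True)
g=cv2.cvtColor(t['pixels'],cv2.COLOR_BGR2GRAY)[225:245,304:325];k,l,st,ce=cv2.connectedComponentsWithStats((g<50).astype(np.uint8))
for i in range(1,k):print('knob',st[i],onz(t,ce[i][0]+304,ce[i][1]+225,.225))
```

```text
[319 105  11  19 178] ((0.5551815032958984, -0.0010428884997963905), (0.018323229625821114, 0.00975304376333952), 89.68084716796875)
[248 157  13  48 586] ((0.48987260460853577, -0.07120266556739807), (0.012244717217981815, 0.04885745421051979), 1.5543363094329834)
10.3167 [ 0.491256   -0.07624415  0.30055386] [-0.14290229 -0.08797311  0.30310307] 0.029732591359712183
knob [11  4  1  1  1] [ 0.45080093 -0.20355493  0.225     ]
knob [5 9 1 1 1] [ 0.43672701 -0.18880502  0.225     ]
knob [ 6 12  1  1  1] [ 0.42924525 -0.19174166  0.225     ]
knob [ 8 13  1  1  1] [ 0.42709196 -0.19697317  0.225     ]
knob [12 13  1  1  1] [ 0.42789694 -0.20718492  0.225     ]
```

View pics/w4.png

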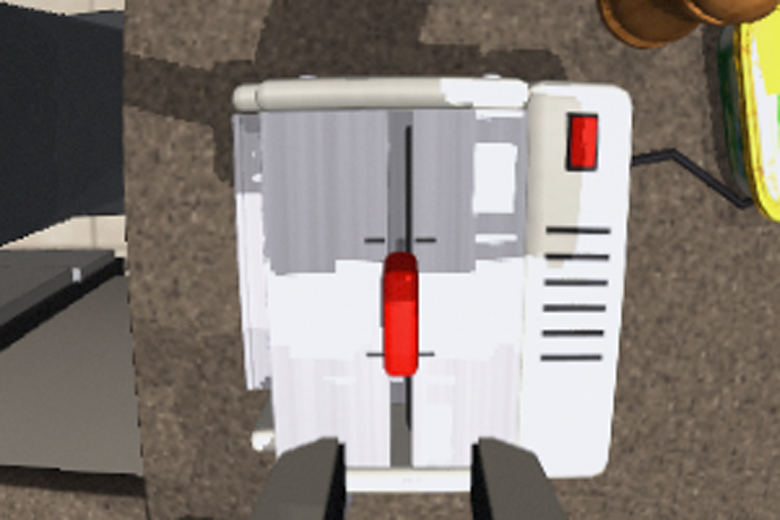

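The gauge stands home between the ticks, upright and centred: the handle is at crop (402,320). Next, the knob.

Emit:
{"op": "play_rows", "data": {"deltas": [-23.6, -25, 0, 0, 0, -23.6, -25, 0, 0, 0, -23.6, -25, 0, 0, 0, -23.6, -25, 0, 0, 0, -23.6, -26, 0, 0, 0, 0, 0, 20, 0, 0, 0, 0, 25, 0, 0, 0, 0, 25, 0, 0, 0, 0, 18, 0, 0, 0, 0, 0, 0, 0]}}

```text
t: 11.2
tool_pos: [0.3653, -0.1966, 0.203]
orientation: [-2.175, -2.255, 0.002]
force: [0.4, 0.1, -0.4]
opening: 0.0007
gripper_force: 0.0
```

Run:
```python
from h import *
c=cam('wrist');c['fish']=1;np.save('w5.npy',c,allow_pickle=True)
cv2.imwrite('pics/w5.png',c['pixels'])
s=robot.read_state();print(s['t'],s['tool_pos'],s['force'],s['opening'])
```

```text
11.25 [ 0.3662711  -0.19711956  0.20553772] [0.07479229 0.52512429 0.51047251] 0.0006428580617497729
```

View pics/w5.png

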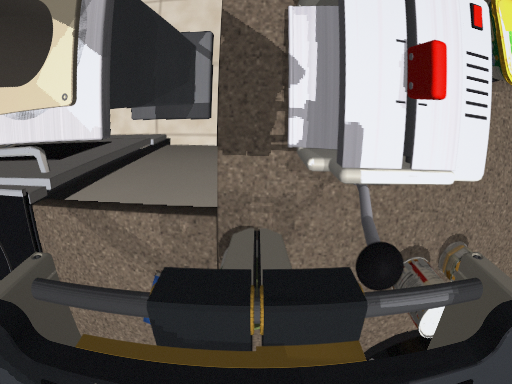

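The knob is at (380,266) and the closed finger tips are at about (257,235).

Run:
```python
from h import *
c=np.load('w5.npy',allow_pickle=True).item()
print(onz(c,380,266,.225),onz(c,356,266,.225),onz(c,404,266,.225),onz(c,257,240,.206))
s=robot.read_state();R=cv2.Rodrigues(s['orientation'])[0]
print(s['tool_pos'],R.T@(np.array([.402,-.199,.212])-s['tool_pos'])*1000)
```

```text
[ 0.43923647 -0.20151059  0.225     ] [ 0.42345344 -0.20101844  0.225     ] [ 0.4563149  -0.20227766  0.225     ] [ 0.36516203 -0.19434202  0.206     ]
[ 0.3662711  -0.19711956  0.20553772] [-3.14334275 35.60508477 -6.65196357]
```

Emit:
{"op": "play_rows", "data": {"deltas": [-3.5, 10, -4, 0, 0, 0, 10, -3, 0, 0, 0, 10, 0, 0, 0, 0, 3, 0, 0, 0, 0, 0, 0, 0, 0, 0, 0, 0, 0, 0]}}

```text
t: 11.75
tool_pos: [0.4012, -0.2006, 0.2161]
orientation: [2.18, 2.262, -0.0]
force: [-0.8, 0.3, -0.5]
opening: 0.0005
gripper_force: 0.0
```

Emit:
{"op": "play_rows", "data": {"deltas": [0, 2, 0, 0, 0, 0, 2, 0, 0, 0, 0, 2, 0, 0, 0, 0, 2, 0, 0, 0, 0, 0, 0, 0, 0, 0, 0, 0, 0, 0]}}

```text
t: 12.25
tool_pos: [0.4093, -0.2004, 0.2156]
orientation: [-2.181, -2.261, 0.0]
force: [0.2, 0.3, -0.0]
opening: 0.0007
gripper_force: 0.0
```

Emit:
{"op": "play_rows", "data": {"deltas": [0, 2, 0, 0, 0, 0, 2, 0, 0, 0, 0, 2, 0, 0, 0, 0, 0, 0, 0, 0, 0, 0, 0, 0, 0]}}

```text
t: 12.67
tool_pos: [0.4155, -0.2002, 0.2156]
orientation: [2.181, 2.261, 0.0]
force: [0.2, -0.2, 0.5]
opening: 0.0006
gripper_force: 0.2
```

Emit:
{"op": "play_rows", "data": {"deltas": [0, 2, 0, 0, 0, 0, 1, 0, 0, 0, 0, 0, 0, 0, 0]}}

```text
t: 12.92
tool_pos: [0.4184, -0.2001, 0.2157]
orientation: [2.181, 2.261, 0.0]
force: [-1.4, 0.5, 0.7]
opening: 0.0009
gripper_force: 0.7
```

Emit:
{"op": "play_rows", "data": {"deltas": [0, 2, 0, 0, 0, 0, 1, 0, 0, 0, 0, 0, 0, 0, 0]}}

```text
t: 13.17
tool_pos: [0.4215, -0.1999, 0.2156]
orientation: [2.181, 2.261, 0.0]
force: [-1.4, -0.8, 1.9]
opening: 0.0004
gripper_force: 0.6
```

Emit:
{"op": "play_rows", "data": {"deltas": [0, 2, 0, 0, 0, 0, 1, 0, 0, 0, 0, 0, 0, 0, 0]}}

```text
t: 13.42
tool_pos: [0.4245, -0.1998, 0.2156]
orientation: [2.181, 2.261, 0.0]
force: [0.1, -0.7, 0.0]
opening: 0.0007
gripper_force: 0.5
```

Emit:
{"op": "play_rows", "data": {"deltas": [0, 2, 0, 0, 0, 0, 1, 0, 0, 0, 0, 0, 0, 0, 0]}}

```text
t: 13.67
tool_pos: [0.427, -0.1998, 0.2157]
orientation: [-2.18, -2.261, 0.001]
force: [-4.9, -0.8, 4.4]
opening: 0.0005
gripper_force: 2.7
```

Emit:
{"op": "play_rows", "data": {"deltas": [0, 0, 0, 0, 0, 0, 0, 0, 0, 0]}}

```text
t: 13.83
tool_pos: [0.4269, -0.1997, 0.2157]
orientation: [-2.18, -2.261, 0.001]
force: [-5.2, 0.1, 3.2]
opening: 0.0007
gripper_force: 2.7
```

Emit:
{"op": "play_rows", "data": {"deltas": [0, 1, 0, 0, 0, 0, 0, 0, 0, 0, 0, 0, 0, 0, 0]}}

```text
t: 14.08
tool_pos: [0.4274, -0.1997, 0.2158]
orientation: [-2.18, -2.26, 0.002]
force: [-8.9, 0.7, 6.0]
opening: 0.0004
gripper_force: 4.6
```

The push rises steeply, so the rollers have nipped the blade. Backing off.

Emit:
{"op": "play_rows", "data": {"deltas": [0, -1, 0, 0, 0, 0, -2, 0, 0, 0, 0, -5, 0, 0, 0, 0, -10, 0, 0, 0, 0, -10, 0, 0, 0, 0, -10, 0, 0, 0, 0, 0, -20, 0, 0, 0, 0, -20, 0, 0, 0, 0, -20, 0, 0, 0, 0, 0, 0, 0]}}

```text
t: 14.92
tool_pos: [0.3917, -0.202, 0.28]
orientation: [2.176, 2.257, 0.002]
force: [-0.0, -0.9, 0.8]
opening: 0.0005
gripper_force: 0.0
```

Run:
```python
from h import *
c=cam('wrist');c['fish']=1;np.save('w6.npy',c,allow_pickle=True)
b=np.load('w5.npy',allow_pickle=True).item()['pixels']
cv2.imwrite('pics/w6.png',cv2.resize(c['pixels'][:300,200:],None,fx=2,fy=2,interpolation=cv2.INTER_CUBIC))
h=cv2.cvtColor(c['pixels'],cv2.COLOR_BGR2HSV);H,S,V=[h[...,i].astype(int) for i in range(3)]
m=(((H<6)|(H>174))&(S>170)).astype(np.uint8);k,l,st,ce=cv2.connectedComponentsWithStats(m)
for i in range(1,k):
    if st[i,4]>60:
        q=np.array([onz(c,u,v,.182)[:2] for v,u in np.argwhere(l==i)],np.float32);print(st[i],cv2.minAreaRect(q))
s=robot.read_state();print(s['t'],s['tool_pos'],s['force'])
```

```text
[412   9   9  19 148] ((0.539496898651123, -0.020087726414203644), (0.019298246130347252, 0.009348039515316486), 88.92340087890625)
[ 349   43   25   46 1017] ((0.48213860392570496, -0.07786020636558533), (0.023683272302150726, 0.0438142865896225), 2.4064595699310303)
14.9667 [ 0.39133786 -0.20173415  0.27790283] [0.72080369 0.06793204 0.04689929]
```

View pics/w6.png

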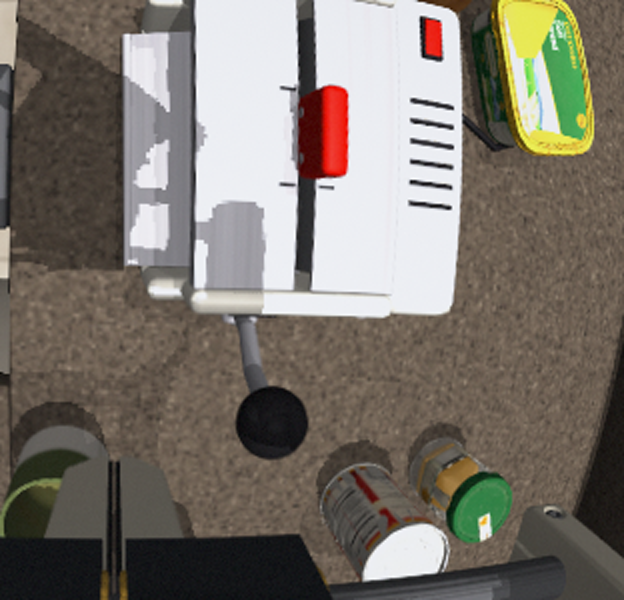

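The gauge is still home at about (322,132), and the knob is at (272,422) in the crop. Next I'll check the knob's travel.

Run:
```python
from h import *
def knob(c,u0,v0):
    g=cv2.cvtColor(c['pixels'],cv2.COLOR_BGR2GRAY); m=np.zeros_like(g); m[v0-26:v0+27,u0-26:u0+27]=(g<62)[v0-26:v0+27,u0-26:u0+27]
    k,l,st,ce=cv2.connectedComponentsWithStats(m); i=1+st[1:,4].argmax(); return st[i],ce[i]
for f,p,z in(('w5',(380,266),.225),('w6',(336,211),.2275)):
    c=np.load(f+'.npy',allow_pickle=True).item(); s,e=knob(c,*p); print(f,s,e,onz(c,*e,z))
```

```text
w5 [ 356  240   51   53 2047] [380.3531998  267.06057645] [ 0.43965409 -0.20227368  0.225     ]
w6 [ 318  185   36   45 1063] [335.19567262 210.5710254 ] [ 0.45501198 -0.20022109  0.2275    ]
```

```bash
python3 -c "
from plant import robot
print(robot.close_job())"
```

```text
the job is handed in; nothing more can be done
None
```

The job is handed in: the red gauge stands home in the feed slot. The lever was swung about 15 mm, until the push rose to about 9 N, and the knob stayed there after I let go. I took that rise as the nip; nothing measures the nip force after release, and the hand-in gave no verdict.

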